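# Clamp a wax block in the trimming clamp with its travelling feed knob

### The job

Lay the paraffin block flat on the bed of the trimming clamp, between the jaw and the back stop with its long side along the slide. Then turn the black knob clockwise, following it as its carriage travels, until the jaw holds the block against the back stop with about 12 N, and let go of the knob. Wax dents easily: never let the jaw press it with more than 25 N, and leave the other things where they are.

Things in the scene. Friction and masses are not known exactly. Their poses are not given: they have to be found in the camera images.
- clamp: Fixed bed of the trimming clamp: aluminium plate 190 (x) x 70 (y) x 12 mm screwed to the bench. Origin at the centre of its underside; +x is the way the carriage and jaw travel when closing, z is up. Two guide strips 10 mm high lie on the bed at y = -33.5 to -27.5 and +27.5 to +33.5 mm, only from x = -93 to -10 mm.
- bed_seat (a point): Point on the bed surface (12 mm above the bench), 14 mm in +x from the clamp's origin, about midway between the open jaw and the back stop: room to lay the block. The steel back stop, 44 mm wide, 26 mm high, stands in +x of it; its face lies 30 to 40 mm from this point, wherever it was last set by hand (not measured); it stays fixed during the task.
- carriage: Blue carriage with a steel jaw on its +x end, 64 (x) x 52 (y) mm, top 39 mm above the bench. Origin on the knob's axis at bed height (12 mm above the bench); axes as the clamp's. It starts fully open, 52 mm in -x from the clamp's origin, and can travel 44 mm in +x. It is driven by the knob (rack and pinion); pushing it needs over 25 N.
- jaw_face (a point): Centre of the steel face of the sprung jaw, 32 mm in +x of the knob's axis, 14 mm above the bed; 40 mm wide, from 1 to 27 mm above the bed. It pushes the block along the bed with under 1 N until the block meets the back stop; from there the jaw's rubber springs give way, at most 4 mm, and the force grows by about 8 N per mm of carriage travel.
- knob_grip (a point): Point on the vertical axis of the round black fluted feed knob at the height to grip, 63 mm above the bench. The knob is 40 mm in diameter and 30 mm tall, from 45 to 75 mm above the bench; it stands on the carriage and travels with it. A sideways push of the hand on it along +x adds to the jaw force one for one.
- knob (a joint): Turn of the knob, 0 (open) to 3.66 rad, clockwise from above; each rad closes the jaw by 12 mm. The job needs 1.8 to 2.9 rad: use several grips, it stays where left. Turning takes a steady drag of 0.3 N m plus 0.012 N m per newton of jaw force. At rest the drag may mask torque either way; after equal small steps it leaves a like remainder. It keeps the clamp shut.
- wax_block: The cream paraffin block, 34 (x) x 42 (y) x 22 mm (z), about 45 g, loose on the bench. Origin at the centre of its underside, z up. In the clamp its y axis (long side, either way round) lies along the clamp's x.
- coverslip_box: Green cardboard box, 46 x 62 x 16 mm, loose bystander. Origin at the centre of its underside.
- timer: Beige timer, 60 x 66 x 18 mm, loose bystander. Origin at the centre of its underside.
- mount_bottle: Small brown bottle with white cap, 32 mm across, 59 mm tall, loose bystander. Origin at the centre of its underside.
- cassette: Pink embedding cassette, 38 x 28 x 6 mm, loose bystander. Origin at the centre of its underside.
- marker: Blue marker pen, 11 x 130 x 14 mm, lying, loose bystander. Origin at the centre of its underside.

How it is judged:
On the way, in this order (a step that is already met when the one before it is completed fails the run):
1. the wax block lies flat on the bed between jaw and back stop, long side along the slide, let go, not yet pressed (x of wax_block in the frame of clamp between -0.005 and 0.045 m and y of wax_block in the frame of clamp between -0.012 and 0.012 m and z of wax_block in the frame of clamp between 0.008 and 0.015 m and angle between wax_block's own z axis and vertical below 0.1 rad and angle between the y axis of wax_block and the x axis of clamp, either way round below 0.2 rad and contact force between the fingers and wax_block below 0.1 N and contact force between carriage and wax_block below 2 N), for 0.2 s.
2. the jaw presses the block with more than 6 N (contact force between carriage and wax_block above 6 N), for 0.2 s.
At the end, for the whole second after the job is handed in: The wax block lies flat on the clamp's bed (within 12 mm of its centre line, long side within 0.2 rad of the slide), clamped by the jaw with 6 to 19 N, everything at rest and the hand off the block, carriage and knob (x of wax_block in the frame of clamp between -0.005 and 0.045 m and y of wax_block in the frame of clamp between -0.012 and 0.012 m and z of wax_block in the frame of clamp between 0.008 and 0.015 m and angle between wax_block's own z axis and vertical below 0.1 rad and angle between the y axis of wax_block and the x axis of clamp, either way round below 0.2 rad and contact force between the fingers and wax_block below 0.1 N and contact force between carriage and wax_block between 6 and 19 N and linear speed of wax_block below 0.01 m/s and contact force between the fingers and carriage below 0.1 N); the robot touches nothing.
It fails at once if the jaw presses the wax block with more than 25 N (contact force between carriage and wax_block above 25 N).
It fails at once if a bystander is moved more than 20 mm (distance of any of coverslip_box, timer, mount_bottle, cassette, marker from where it was at the start of the episode above 0.02 m).
It also fails if it takes over 72 s, if anything falls off the work surface, if the arm or the gripper's body presses on something with over 40 N, if the wrist force passes 120 N, or if a joint passes its speed limit or range.

### The arm

A 7-joint arm with a two-finger parallel gripper is mounted at the origin on a cart in front of the work surface, level with it; the furniture and walls round the work are solid. World frame = base frame: x ahead of the robot, y to its left, z up, the work surface at z = 0. Lengths are in m, angles in rad, forces in N, time in s.
With the tool pointing down it reaches from about 0.425 to 0.95 m from the base axis. Payload 4.7 kg.
Tool frame: the origin (TCP) lies on the centre line of the jaws, within the pads' length; the fingertips stand robot.nose_length ahead of it and the grasp point (between the pads) lies 8 mm behind it (robot.nose_length is the distance from the TCP to the fingertips, in m); z points along the fingers, y is the line along which they close (so a half turn about z gives the same grasp; the last joint's range is limited). The gripper opens to 85 mm and grips with 20 to 120 N. Pads are 22 mm wide; open, the fingers measure 114 mm over their backs; the gripper's body (76 mm by 85 mm) begins 54 mm behind the grasp point. The pads swing forward as they close: fully open they stand 13 mm farther back than shut.
Start: joints at [1.189, 0.469, -0.049, 1.532, 0.024, 1.141, -0.082], TCP at [0.233, -0.633, 0.242] pointing down, gripper open.
Joint ranges: [-2.59, 2.59], [-0.33, 1.99], [-1.39, 1.29], [0.1, 2.45], [-1.04, 4.18], [0.21, 1.99], [-2.66, 2.66]. Speed limits (rad/s): [2.57, 2.57, 3.14, 3.14, 3.14, 3.14, 3.14].

### API

Orientations are given as [roll, pitch, yaw] about the fixed x, y, z axes, in that order (R = Rz(yaw) Ry(pitch) Rx(roll)).
In Python, from plant import robot gives the robot as it stands. Calls block until the motion is done:
- robot.goto(position, orientation): joint-space move of the TCP to a pose.
- robot.move_straight(position, vel=0.15, attitude=None, contact_N=None): straight line of the TCP; attitude=None keeps the orientation; vel is the mean speed in m/s. With contact_N (N) it stops when the force on the tool has changed by that much, and returns True; else False.
- robot.move_joints(angles): joint-space move.
- robot.grip(opening, strength=None): opening from 0.0 (shut) to 1.0 (fully open); strength is the grip in N (None keeps the last); returns when the fingers have stopped.
- robot.sleep(seconds).
- robot.inverse_kinematics(position, orientation): joint angles nearest the present ones, or None.
- robot.sense(): the state.
- robot.grab_frame(name): name is "scene" or "top"; returns a dict with "image" (384x512x3 uint8, red, green, blue), "range_z" (384x512 float32, m along the optical axis (not along the pixel's ray), 0 where there is no reading), "fx", "fy", "cx", "cy" (pixels), "R" (3x3) and "t" (3): a world point X has camera coordinates R X + t. Camera axes: x right, y down, z forward; pixel columns grow to the right and rows downward; lengths in m; the calibration is good to about 2 mm. A picture is of the moment at which its call begins.
A pose or a line that the arm cannot do raises robot.IKError and nothing moves.
- robot.close_job(): hands the job in; it is judged then, once.
The state is a dict: "t": time; "joint_pos": joint angles; "joint_velocities": joint speeds; "effort": joint torques, N m; "tcp_pos": TCP position; "tcp_rot": TCP orientation; "wrist_force": force on the tool from outside, world axes, zero at the start; "torque": the same for the moment, N m; "opening": opening from 0.0 (shut) to 1.0 (fully open); "gripper_force": force on a finger pad.
Only numpy, scipy, OpenCV 4.12 (cv2) and the standard library are available. Lean on these libraries where they do the work, as an engineer would, in place of code of your own. Each camera call takes 0.05 s, during which the arm holds its last target. There are 200 camera calls.

## Working session

There is one attempt and no reset: what is moved stays moved. The work goes in short steps, each a Python script; the robot and the scene stay as the last script left them, time stands still between calls to the robot, and variables do not carry over. Pictures are saved under pics/ and viewed, at most 10 in all, crops included, and the job is handed in when it is done.

```bash
mkdir -p pics; ls
python3 - <<'E'
from plant import robot
import cv2,numpy as np
for n in("scene","top"):
    f=robot.grab_frame(n); cv2.imwrite(f"pics/{n}0.png",f["image"][:,:,::-1]); np.savez(f"{n}0.npz",**f)
    R=f["R"];print(n,"cam pos",-R.T@f["t"],"axis",R[2],f["fx"],f["cx"],f["cy"],(f["range_z"]>0).mean())
s=robot.sense();print(s,robot.nose_length)
E
```

```text
pics
scene cam pos [0.27036356 0.7777344  0.88700089] axis [ 0.27095348 -0.61537818 -0.74019856] 377.65017411067686 259.3893515956095 184.61260137665036 0.9961496988932291
top cam pos [0.38152795 0.10426025 1.01210097] axis [ 0.20202261  0.0057812  -0.9793638 ] 395.87410339406233 254.10938665833072 190.4010900527046 0.9959157307942709
{'t': 0.1, 'joint_pos': array([ 1.1891523 ,  0.46935631, -0.04858527,  1.53360042,  0.02408856,
        1.14099931, -0.08229543]), 'joint_velocities': array([ 0.00235209, -0.00063751, -0.00101973, -0.00262111, -0.00049046,
       -0.0006954 ,  0.00161736]), 'effort': array([ 5.55014376e-04, -5.11512280e+01, -4.69948375e-02, -2.38389999e+01,
        1.07316065e-02,  4.34875968e-03, -1.98226348e-05]), 'tcp_pos': array([ 0.23302635, -0.63294875,  0.24135834]), 'tcp_rot': array([-3.13981524e+00,  5.69398289e-05,  3.52764809e-01]), 'wrist_force': array([-0.71644236, -0.16070678,  0.5156126 ]), 'torque': array([ 0.03557894, -0.0186793 ,  0.03262065]), 'gripper_force': 0.0, 'opening': 0.99952447347584} 0.011
```

View pics/scene0.png

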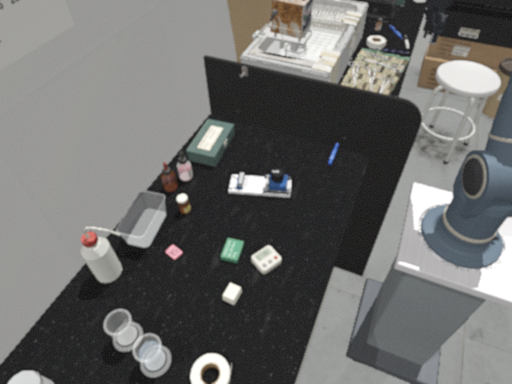

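View pics/top0.png

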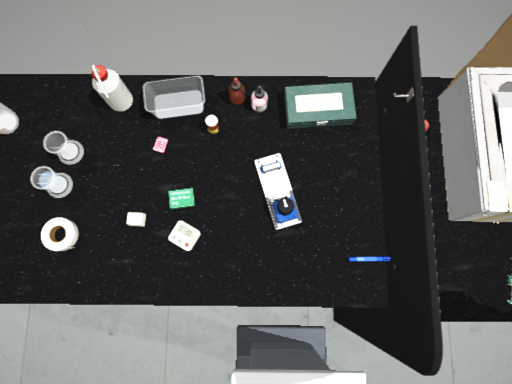

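The top view shows the block at (136,219), the clamp at (278,192) with its knob at (284,203) and the stop toward (268,165). The timer is at (185,236), the green box at (181,198), and a tall dark divider at columns 380–440. The scene view has the block at (232,293), the knob at (278,178) and the stop at (240,180).

```bash
cat > h.py <<'E'
import numpy as np, cv2
def ray(f,u,v):
    R=f["R"];d=R.T@np.array([(u-f["cx"])/f["fx"],(v-f["cy"])/f["fy"],1.]);return -R.T@f["t"],d
def onz(f,u,v,z):
    c,d=ray(f,u,v);return c+d*(z-c[2])/d[2]
def cross(f,p,g,q):
    (a,d),(b,e)=ray(f,*p),ray(g,*q)
    s=np.linalg.lstsq(np.stack([d,-e],1),b-a,rcond=None)[0]
    P,Q=a+s[0]*d,b+s[1]*e;return (P+Q)/2,np.linalg.norm(P-Q)
def cloud(f):
    z=f["range_z"];v,u=np.mgrid[:z.shape[0],:z.shape[1]]
    c=np.stack([(u-f["cx"])/f["fx"]*z,(v-f["cy"])/f["fy"]*z,z],-1)
    return (c-f["t"])@f["R"]
def blob(m,uv):
    n,l,s,c=cv2.connectedComponentsWithStats(m.astype(np.uint8))
    i=1+np.argmin(np.linalg.norm(c[1:]-uv,axis=1)+1e3*(s[1:,4]<15));return l==i
E
python3 - <<'E'
from h import *
np.set_printoptions(precision=4,suppress=True)
T=dict(np.load("top0.npz"));S=dict(np.load("scene0.npz"))
CT,CS=cloud(T),cloud(S)
print("img up dir",T["R"].T@[0,-1,0])
for n,(u,v) in dict(block=(136,219),timer=(185,236),box=(181,198),bottle=(212,123),cass=(161,145),marker=(370,259),knob=(284,203),stop=(268,165),bed=(278,178),w1=(405,60),w2=(410,150),w3=(430,340),w4=(432,362),tape=(48,236),bench=(220,260)).items(): print(n,CT[v,u])
for n,C in(("top",CT),("scene",CS)):
    m=(C[...,2]>.15)&(C[...,0]>.1)&(C[...,0]<1.2)&(abs(C[...,1])<.62)
    P=C[m];print(n,"tall",len(P),P.min(0),P.max(0),np.percentile(P,[5,50,95],axis=0) if len(P) else 0)
    # top surfaces
    k=(C[...,2]>.062)&(C[...,2]<.09)&(abs(C[...,0]-CT[203,284,0])<.06)&(abs(C[...,1]-CT[203,284,1])<.06)
    print("knobtop",k.sum(),C[k].mean(0),C[k].min(0),C[k].max(0))
for n,f,uv in(("t",T,(136,219)),("s",S,(232,293))):
    h=cv2.cvtColor(f["image"],cv2.COLOR_RGB2GRAY)
    u,v=uv;m=np.zeros_like(h,bool);m[v-18:v+18,u-18:u+18]=(h>110)[v-18:v+18,u-18:u+18];b=blob(m,uv)
    print(n,b.sum(),cv2.minAreaRect(np.argwhere(b)[:,::-1].astype(np.float32)))
    C=cloud(f);z=C[b];k=z[:,2]>.016;print("depth top",z[k].mean(0),k.sum())
    g=h[v-16:v+16:1,u-16:u+16:1]
    if n=="t":print(g[::2,::2])
E
```

```text
img up dir [0.9793 0.01   0.2021]
block [0.5093 0.4071 0.0211]
timer [0.4686 0.283  0.0128]
box [0.5653 0.2973 0.0154]
bottle [0.753  0.2193 0.0576]
cass [0.7101 0.3594 0.0053]
marker [ 0.4166 -0.1804  0.0108]
knob [0.5449 0.0376 0.0739]
stop [0.6488 0.0754 0.0382]
bed [0.6219 0.0484 0.0096]
w1 [ 0.8558 -0.2295  0.1921]
w2 [ 0.6457 -0.2295  0.1838]
w3 [ 0.258  -0.2304  0.2119]
w4 [ 0.2198 -0.2287  0.2178]
tape [0.4642 0.6239 0.022 ]
bench [0.4103 0.1942 0.0007]
top tall 35723 [ 0.1833 -0.4952  0.15  ] [0.9232 0.6199 1.0121] [[ 0.331  -0.428   0.159 ]
 [ 0.9182 -0.2178  0.2196]
 [ 0.9204  0.527   0.3031]]
knobtop 226 [0.5381 0.0336 0.0735] [0.519  0.0129 0.0633] [0.5575 0.0539 0.0781]
scene tall 50798 [ 0.1849 -0.62    0.15  ] [0.9245 0.6199 0.6347] [[ 0.4172 -0.5426  0.1646]
 [ 0.9191  0.204   0.3164]
 [ 0.9212  0.5248  0.563 ]]
knobtop 129 [0.5378 0.0387 0.0738] [0.5192 0.017  0.0621] [0.5577 0.0542 0.0809]
t 261 ((135.6620635986328, 218.55517578125), (19.01741600036621, 13.951641082763672), 4.763641834259033)
depth top [0.5094 0.4065 0.0319] 190
[[ 30  41  39  40  35  28  29  29  3
[... 480 characters left out ...]
55 236  59  25  30]
 [ 29  29  27  99 255 255 255 255 255 255 255 253 225  44  27  34]
 [ 29  29  31 170 255 255 255 255 255 255 255 244 211  33  30  29]
 [ 28  29  29 172 255 255 255 255 255 255 255 239 202  24  30  32]
 [ 28  30  31  31 103 173 182 189 200 200 193 226 187  22  29  29]
 [ 31  28  29  28  29  25  23  23  32  32  36  42  32  26  31  29]
 [ 30  28  29  30  28  29  28  30  28  27  29  29  29  30  31  32]
 [ 30  30  30  31  31  28  30  29  29  30  29  29  30  30  29  31]
 [ 35  33  30  30  29  29  29  31  36  33  31  29  30  29  30  28]]
s 307 ((231.6000518798828, 292.800048828125), (16.099689483642578, 19.677398681640625), 26.56505012512207)
depth top [0.5091 0.4143 0.0262] 197
```

Run:
```python
import cv2
a=cv2.imread("pics/top0.png");b=cv2.imread("pics/scene0.png")
f=lambda im,x,y,w,h:cv2.resize(im[y:y+h,x:x+w],(400,300),interpolation=cv2.INTER_CUBIC)
import numpy as np
cv2.imwrite("pics/c1.png",np.vstack([np.hstack([f(a,238,149,80,60+15-15),f(b,220,160,80,60)]),np.hstack([f(a,116,204,40,30),f(b,212,278,40,30)])]))
```

```text
(no output)
```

View pics/c1.png

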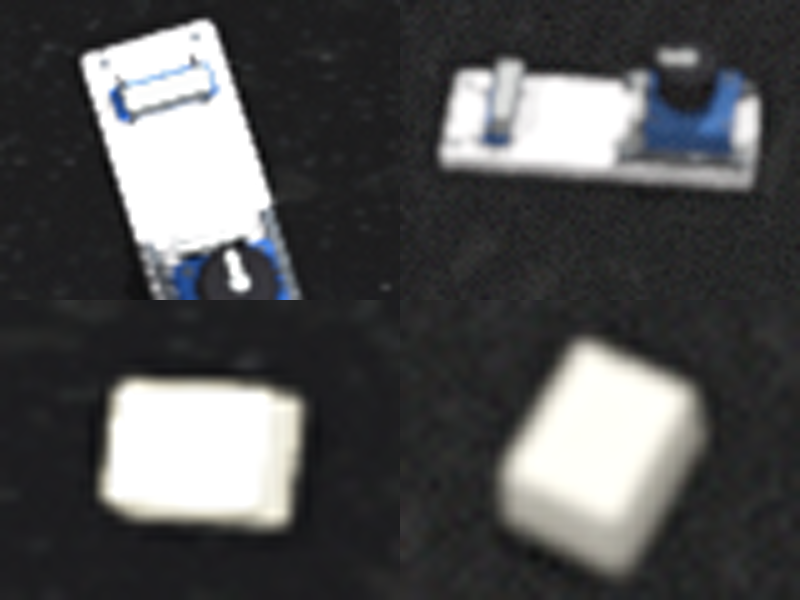

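The crop shows the block's top face: top view corners at about (127.5,242)→(142.8,256) in full pixels, long side roughly along world y. The clamp plate is tilted about 13°, with the white stop and the knob clear in both views. Next I triangulate the corners.

```bash
python3 - <<'E'
from h import *
np.set_printoptions(precision=4,suppress=True)
T=dict(np.load("top0.npz"));S=dict(np.load("scene0.npz"))
t=lambda x,y,s,o:(o[0]+x/s-.5+.5/s,o[1]+y/s-.5+.5/s)
A=[(115,380),(275,387),(268,520),(105,503)];B=[(505,470),(585,345),(690,405),(612,530)]
P=[]
for a,b in zip(A,B):
    p,e=cross(T,t(*a,10,(116,204)),S,t(b[0],b[1]-300 if 0 else b[1],10,(212,278-30)));P.append(p);print("blk",p,e)
E
python3 - <<'E'
from h import *
np.set_printoptions(precision=4,suppress=True)
T=dict(np.load("top0.npz"));S=dict(np.load("scene0.npz"))
t=lambda x,y,s,o:(o[0]+x/s-.5+.5/s,o[1]+y/s-.5+.5/s)
# bottom row of mosaic starts at y=300
A=[(115,380),(275,387),(268,520),(105,503)];B=[(505,470),(585,345),(690,405),(612,530)]
P=[]
for a,b in zip(A,B):
    p,e=cross(T,t(a[0],a[1]-300,10,(116,204)),S,t(b[0],b[1]-300,10,(212,278)));P.append(p);print("blk",p,e)
P=np.array(P);print("centre",P.mean(0),"long",P[0]-P[1]+P[3]-P[2],"yaw long",np.degrees(np.arctan2(*(P[0]-P[1]+P[3]-P[2])[[1,0]])))
# knob: dark disc within crop, both views
K=[]
for n,f,uv in(("t",T,(284,204)),("s",S,(277,174))):
    C=cloud(f);m=(np.abs(C[...,2]-.075)<.007)&(np.hypot(C[...,0]-.538,C[...,1]-.036)<.035)
    (c,r)=cv2.minEnclosingCircle(np.argwhere(m)[:,::-1].astype(np.float32));q=np.argwhere(m)[:,::-1]
    print(n,"knob px",c,r,"mean",q.mean(0),"on z.075",onz(f,*q.mean(0),.075));K.append(q.mean(0))
print("knob top tri",cross(T,K[0],S,K[1]))
# clamp plate bright mask, top view: rectangle of everything above .006 near the clamp
for n,f,uv in(("t",T,(278,190)),("s",S,(262,187))):
    C=cloud(f);g=f["image"].max(2);near=np.hypot(C[...,0]-.59,C[...,1]-.05)<.13
    m=blob(near&(C[...,2]>.005)|near&(g>120),uv);q=np.argwhere(m)[:,::-1]
    w=np.array([onz(f,*p,.012)[:2] for p in q]);r=cv2.minAreaRect((w*1000).astype(np.float32));print(n,"plate",r)
# plate corners hand picked (top face far corners)
o=(238,149);so=(220,160)
for nm,a,b in(("far+y",(80,58),(440,160)),("far-y",(210,20),(458,68)),("stop top +y front",(126,108),(497,120)),("stop top -y front",(213,88),(523,60))):
    ta=t(*a,5,o);sb=t(b[0]-0,b[1],5,so);sb=t(b[0]-400,b[1],5,so);print(nm,cross(T,ta,S,sb),onz(T,*ta,.012),onz(S,*sb,.012))
for n,f in(("t",T),("s",S)):
    C=cloud(f);k=(C[...,1]<-.215)&(C[...,1]>-.27)&(C[...,0]>.15)&(C[...,0]<.9)&(C[...,2]>.1)
    print("wall",C[k].min(0),C[k].max(0),np.percentile(C[k],99.5,axis=0))
E
```

```text
blk [0.4398 0.4098 0.0634] 0.019575990075261368
blk [0.4369 0.3719 0.061 ] 0.02323907418645452
blk [0.4074 0.3736 0.0548] 0.019889082769809947
blk [0.4116 0.4117 0.0586] 0.018498371274261946
blk [0.4752 0.4104 0.0685] 0.09082797973562268
blk [0.4722 0.3725 0.0671] 0.09460480795277353
blk [0.4427 0.3747 0.0601] 0.0911577868923033
blk [0.4468 0.4128 0.0637] 0.08958612592302546
centre [0.4592 0.3926 0.0648] long [0.0071 0.0759 0.005 ] yaw long 84.67808695867792
t knob px (285.7146911621094, 205.901123046875) 8.357970237731934 mean [285.6544 205.6682] on z.075 [0.5382 0.0338 0.075 ]
s knob px (277.0, 172.5) 6.500100135803223 mean [277.0261 172.6087] on z.075 [0.538  0.0378 0.075 ]
knob top tri (array([0.5393, 0.0335, 0.0703]), np.float64(0.0005414885495685436))
t plate ((589.123779296875, 49.51777648925781), (193.06105041503906, 73.57067108154297), 17.29373550415039)
s plate ((595.1923828125, 34.7596435546875), (195.4010009765625, 121.01632690429688), 19.941566467285156)
far+y (array([0.6702, 0.1126, 0.0091]), np.float64(0.0014404632789660997)) [0.6686 0.1124 0.012 ] [0.6696 0.1148 0.012 ]
far-y (array([0.6895, 0.0449, 0.0182]), np.float64(0.002753241924780663)) [0.69   0.0442 0.012 ] [0.694  0.0396 0.012 ]
stop top +y front (array([0.6388, 0.089 , 0.0344]), np.float64(0.005519726205157503)) [0.6418 0.0881 0.012 ] [0.6514 0.071  0.012 ]
stop top -y front (array([0.6443, 0.0447, 0.0439]), np.float64(0.00019465600615470026)) [0.6531 0.0427 0.012 ] [0.6583 0.017  0.012 ]
wall [ 0.1833 -0.2469  0.1   ] [ 0.9    -0.2153  0.2359] [ 0.8952 -0.2233  0.2343]
wall [ 0.1844 -0.2508  0.1   ] [ 0.8998 -0.2151  0.2386] [ 0.8957 -0.2241  0.2358]
```

Run:
```python
from h import *
np.set_printoptions(precision=4,suppress=True)
T=dict(np.load("top0.npz"));S=dict(np.load("scene0.npz"))
t=lambda x,y,s,o:(o[0]+x/s-.5+.5/s,o[1]+y/s-.5+.5/s)
A=[(115,380),(275,387),(268,520),(105,503)];B=[(505,470),(585,345),(690,405),(612,530)]
P=np.array([cross(T,t(a[0],a[1]-300,10,(116,204)),S,t(b[0]-400,b[1]-300,10,(212,278)))[0] for a,b in zip(A,B)])
print(P,P.mean(0));L=P[0]-P[1]+P[3]-P[2];W=P[0]-P[3]+P[1]-P[2];print(np.linalg.norm(L)/2,np.linalg.norm(W)/2,np.arctan2(L[1],L[0]),np.arctan2(W[1],W[0]))
from plant import robot
q=robot.sense()["joint_pos"]
pi=np.pi
for nm,p in(("hi0",[.233,-.633,.42]),("hi",[.5,.41,.3]),("blk",[.51,.41,.016]),("seat",[.6014,.054,.03]),("knob",[.5383,.0345,.055]),("knob2",[.57,.044,.055])):
  for y in(-1.57,-.8,0,.3,.8,1.57,1.87,2.4):
    r=robot.inverse_kinematics(p,[pi,0,y]);print(nm,y,None if r is None else r)
```

```text
[[0.5274 0.4297 0.0253]
 [0.526  0.3903 0.0211]
 [0.4946 0.3919 0.0151]
 [0.4973 0.4315 0.0206]] [0.5113 0.4109 0.0205]
0.03987397100275584 0.03124939702591959 1.519718679624045 -0.05629468256954416
hi0 -1.57 [ 0.9183  0.3924  0.3611  1.2811 -0.1359  1.4918 -1.8759]
hi0 -0.8 [ 1.019   0.3848  0.2067  1.2742 -0.0774  1.4903 -1.1536]
hi0 0 [ 1.1294  0.3837  0.0396  1.2663 -0.0148  1.4918 -0.4035]
hi0 0.3 [ 1.1739  0.3852 -0.0278  1.2632  0.0105  1.4934 -0.1234]
hi0 0.8 [ 1.2478  0.3903 -0.1401  1.2579  0.0533  1.497   0.3434]
hi0 1.57 [ 1.3497  0.4027 -0.2977  1.2505  0.1155  1.5048  1.0661]
hi0 1.87 [ 1.3874  0.409  -0.3573  1.2479  0.1398  1.5086  1.3479]
hi0 2.4 [ 1.4532  0.4228 -0.4636  1.2432  0.1848  1.5167  1.8446]
hi -1.57 [-0.0253  0.6449 -1.1771  1.4896  0.5978  1.405   1.9138]
hi -0.8 [-1.4614  0.5781  1.114   1.5756 -0.5303  1.3232 -2.6494]
hi 0 [-0.9917  0.3879  0.3336  1.5495 -0.132   1.2264 -2.2073]
hi 0.3 [ 0.0043  0.6915 -1.2629  1.4881  0.6597  1.4415 -2.5454]
hi 0.8 [-0.2278  0.4868 -0.77    1.5008  0.3454  1.2941 -1.8052]
hi 1.57 [-0.1139  0.5551 -0.977   1.4943  0.
[... 1608 characters left out ...]
5  0.7172 -0.558 ]
knob 1.87 [ 0.327   0.5726 -0.6114  1.9894  0.4868  0.7272 -0.2827]
knob 2.4 [ 0.3712  0.5906 -0.6727  1.987   0.5363  0.7464  0.2043]
knob2 -1.57 [ 0.6443  0.8949 -1.1849  1.8963  0.9667  1.0721  2.1859]
knob2 -0.8 [-0.0264  0.5369 -0.1631  1.9336  0.1323  0.6812 -2.6407]
knob2 0 [ 0.1364  0.5625 -0.3792  1.9237  0.307   0.7117 -1.9951]
knob2 0.3 [ 0.164   0.5689 -0.4163  1.9221  0.3371  0.719  -1.7213]
knob2 0.8 [ 0.208   0.5806 -0.4763  1.9195  0.3857  0.7321 -1.2633]
knob2 1.57 [ 0.2856  0.6062 -0.5839  1.915   0.4734  0.7601 -0.5682]
knob2 1.87 [ 0.3157  0.6181 -0.6267  1.9132  0.5083  0.7731 -0.2977]
knob2 2.4 [ 0.3614  0.6387 -0.693   1.9107  0.5626  0.7953  0.1869]
```

The block's centre is (0.511,0.411), top at about 0.0205, with its short axis near −0.05 rad. The clamp yaw is 0.302. I'll cross the wall (top at 0.236) high and pick the block.

Run:
```python
from plant import robot
import numpy as np
np.set_printoptions(precision=4,suppress=True)
pi=np.pi
s=lambda m:(lambda r:print(m,round(r["t"],2),r["tcp_pos"],r["wrist_force"],r["torque"],round(r["opening"],3),round(r["gripper_force"],1)))(robot.sense())
robot.move_straight([.233,-.633,.42],vel=.3);s("up")
robot.goto([.511,.411,.40],[pi,0,1.518]);s("over")
robot.grip(.75,25)
robot.move_straight([.511,.411,.06],vel=.3)
c=robot.move_straight([.511,.411,.016],vel=.08,contact_N=6);s(("down",c))
robot.grip(0.,25);s("closed")
robot.move_straight([.511,.411,.14],vel=.2);s("lift")
```

```text
up 0.84 [ 0.2328 -0.6326  0.419 ] [-0.2716  0.206  -0.5254] [-0.0031 -0.0474 -0.0069] 0.999 0.0
over 4.59 [0.5117 0.4103 0.3999] [ 0.0616  0.8057 -0.5179] [ 0.005  -0.0107 -0.0396] 1.0 0.0
('down', False) 6.92 [0.5109 0.4113 0.0159] [-0.6751  0.5699  0.2499] [-0.0178 -0.0185 -0.0223] 0.744 0.0
closed 7.31 [0.5113 0.4114 0.0167] [ 0.0367 -0.728   2.0382] [-0.0476  0.042  -0.0068] 0.372 25.2
lift 8.07 [0.5107 0.41   0.1387] [ 0.3091  0.5817 -1.468 ] [-0.0506  0.0233  0.0544] 0.371 24.7
```

Run:
```python
from plant import robot
import numpy as np,cv2
np.set_printoptions(precision=4,suppress=True)
pi=np.pi
s=lambda m:(lambda r:print(m,round(r["t"],2),r["tcp_pos"],r["wrist_force"],round(r["opening"],3),round(r["gripper_force"],1)))(robot.sense())
p=[.6018,.0540]
robot.goto(p+[.14],[pi,0,.302]);s("over")
robot.move_straight(p+[.045],vel=.2)
c=robot.move_straight(p+[.026],vel=.03,contact_N=4);s(("down",c))
robot.sleep(.2);robot.grip(.6);s("open")
robot.move_straight(p+[.20],vel=.25);s("up")
robot.goto([.45,.15,.30],[pi,0,.302]);s("side")
for n in("scene","top"):
    f=robot.grab_frame(n); np.savez(f"{n}1.npz",**f)
    cv2.imwrite(f"pics/{n}1.png",cv2.resize(f["image"][149:219,220:320] if n=="scene" else f["image"][145:235,230:330],None,fx=6,fy=6,interpolation=cv2.INTER_CUBIC)[:,:,::-1])
a=cv2.imread("pics/scene1.png");b=cv2.imread("pics/top1.png")
o=np.zeros((540,800,3),np.uint8);o[:280,:400]=cv2.resize(a,(400,280));o[:360,400:]=cv2.resize(b,(400,360));cv2.imwrite("pics/p1.png",o)
```

```text
over 9.45 [0.6016 0.0564 0.1401] [ 0.3381 -0.0093 -0.8263] 0.365 24.7
('down', True) 10.62 [0.6018 0.0538 0.0287] [-0.6216 -0.4089  5.2443] 0.366 25.5
open 11.16 [0.601  0.0534 0.0277] [-0.0112  0.1974 -0.1857] 0.602 0.0
up 12.0 [0.6008 0.0534 0.1985] [ 0.1151 -0.2123 -1.383 ] 0.603 0.0
side 12.83 [0.4508 0.1485 0.299 ] [ 0.8311 -1.2803 -0.3901] 0.598 0.0
```

View pics/p1.png

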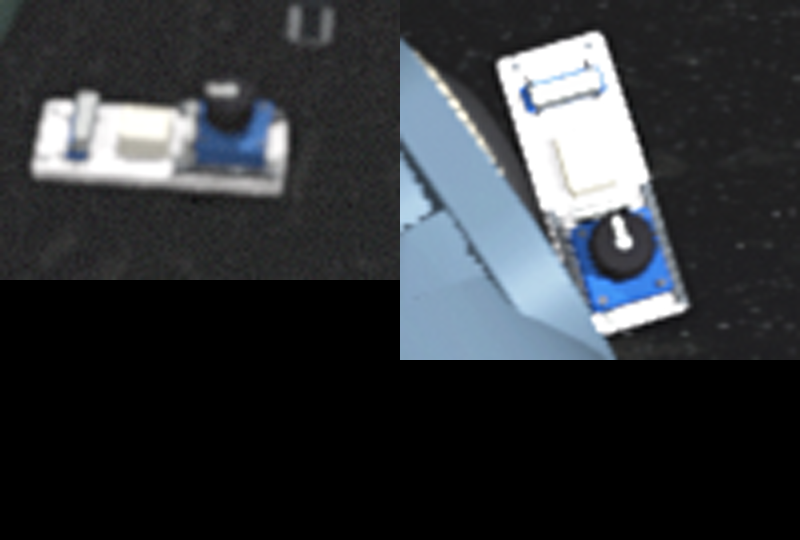

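The block lies flat and aligned on the bed between jaw and stop, with the jaw not touching it. Next I grip the knob and make the first stroke, well short of any possible contact.

```bash
cat > k.py <<'E'
from plant import robot
import numpy as np
np.set_printoptions(precision=3,suppress=True)
pi=np.pi; YAW=.302; D=np.array([np.cos(YAW),np.sin(YAW),0]); N=np.array([-D[1],D[0],0])
def read(m,n=6,dt=.03):
    W=[];Q=[]
    for _ in range(n):
        robot.sleep(dt);r=robot.sense();W.append(r["wrist_force"]);Q.append(r["torque"])
    W,Q=np.mean(W,0),np.mean(Q,0)
    print(m,round(r["t"],2),"tcp",r["tcp_pos"],"yaw %.3f"%r["tcp_rot"][2],"Fx %.2f Fy %.2f Fz %.2f"%(W@D,W@N,W[2]),"Tz %.4f"%Q[2],"op %.3f gf %.0f"%(r["opening"],r["gripper_force"]),flush=True)
    return W@D,W@N,Q[2],r
def turn(p,yaw,d,rate=1.):
    """advance knob d rad; returns new commanded p,yaw"""
    p=p+.012*d*D;yaw=yaw-d
    robot.move_straight(list(p),vel=.012*rate,attitude=[pi,0,yaw]);return p,yaw
E
python3 - <<'E'
from k import *
p=np.array([.5383,.0345,.055]);yaw=2.4
robot.grip(.75,60)
robot.goto([.5383,.0345,.16],[pi,0,yaw]);read("over")
c=robot.move_straight(list(p),vel=.15,contact_N=8);read(("down",c))
robot.grip(0.,60);read("grip")
for i in range(2):
    p,yaw=turn(p,yaw,.25);read(i)
print(p,yaw)
E
```

```text
over 15.08 tcp [0.538 0.035 0.16 ] yaw 2.400 Fx 0.07 Fy -0.01 Fz -0.19 Tz -0.0031 op 0.749 gf 0
('down', False) 16.13 tcp [0.539 0.035 0.056] yaw 2.400 Fx 0.13 Fy 0.15 Fz 0.05 Tz 0.0037 op 0.751 gf 0
grip 16.68 tcp [0.539 0.035 0.056] yaw 2.400 Fx 1.44 Fy 1.07 Fz 6.15 Tz 0.0310 op 0.446 gf 60
0 17.27 tcp [0.543 0.036 0.056] yaw 2.152 Fx 3.25 Fy 2.21 Fz 6.64 Tz -0.2390 op 0.449 gf 61
1 17.88 tcp [0.546 0.038 0.056] yaw 1.903 Fx 4.46 Fy 1.99 Fz 5.68 Tz -0.2240 op 0.450 gf 61
[0.544 0.036 0.055] 1.9
```

Run:
```python
from k import *
import cv2
p=np.array([.5383,.0345,.055])+.006*D;yaw=1.9
p=p+.001*D   # ease the lag
for d in(.3,.3,.06,.06,.06,.06):
    p,yaw=turn(p,yaw,d,.6);r=robot.sense();a=r["torque"][2];read((d,"end Tz %.3f"%a))
print(p,yaw)
for n,c in(("top",(145,235,230,330)),):
    f=robot.grab_frame(n);np.savez("top2.npz",**f);cv2.imwrite("pics/top2.png",cv2.resize(f["image"][c[0]:c[1],c[2]:c[3]],None,fx=5,fy=5,interpolation=cv2.INTER_CUBIC)[:,:,::-1])
f=robot.grab_frame("scene");np.savez("scene2.npz",**f);cv2.imwrite("pics/scene2.png",cv2.resize(f["image"][149:219,220:320],None,fx=5,fy=5,interpolation=cv2.INTER_CUBIC)[:,:,::-1])
cv2.imwrite("pics/p2.png",np.vstack([cv2.resize(cv2.imread("pics/top2.png"),(400,360))[:300],cv2.resize(cv2.imread("pics/scene2.png"),(400,280))]))
```

```text
(0.3, 'end Tz 0.240') 18.87 tcp [0.55  0.039 0.056] yaw 1.605 Fx 2.77 Fy 1.76 Fz 7.75 Tz 0.2483 op 0.446 gf 61
(0.3, 'end Tz 0.162') 19.72 tcp [0.554 0.04  0.056] yaw 1.305 Fx 4.03 Fy 1.61 Fz 6.86 Tz 0.1307 op 0.445 gf 61
(0.06, 'end Tz -0.131') 20.17 tcp [0.554 0.04  0.056] yaw 1.244 Fx 4.24 Fy 1.80 Fz 6.41 Tz -0.1020 op 0.450 gf 61
(0.06, 'end Tz -0.143') 20.62 tcp [0.555 0.04  0.056] yaw 1.184 Fx 4.40 Fy 1.65 Fz 6.68 Tz -0.1305 op 0.447 gf 61
(0.06, 'end Tz -0.115') 21.07 tcp [0.556 0.04  0.056] yaw 1.124 Fx 4.92 Fy 1.47 Fz 6.10 Tz -0.1355 op 0.449 gf 61
(0.06, 'end Tz -0.117') 21.52 tcp [0.557 0.04  0.056] yaw 1.063 Fx 4.78 Fy 1.16 Fz 5.78 Tz -0.1207 op 0.447 gf 61
[0.555 0.04  0.055] 1.0599999999999996
```

View pics/p2.png

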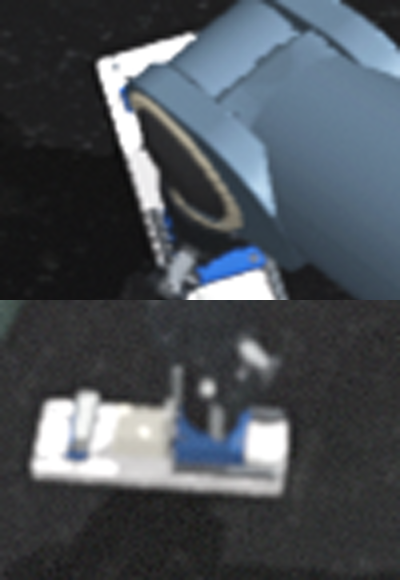

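The scene view shows the carriage moved and now against the block (jaw at about (175,400) in the crop). Small-step torque remainders are steady near −0.12. I regrip with the closing axis along the slide and continue in equal small steps, watching for the rise.

Run:
```python
from k import *
r=robot.sense();p=r["tcp_pos"].copy();p[2]=.055
robot.grip(.75,60);read("open")
robot.move_straight(list(p+.0005*D),vel=.001,attitude=[pi,0,1.87]);a=read("rot")
robot.grip(0.,60);b=read("grip")
p=p+.0005*D
q=p+.001*D*np.sign(b[0]);robot.move_straight(list(q),vel=.01);c=read("shift")
k=(b[0]-c[0])/(np.sign(b[0])*.001);k=max(k,500);print("k",k)
p=q+D*c[0]/k if abs(c[0]/k)<.003 else q
robot.move_straight(list(p),vel=.01);read("bal")
yaw=1.87
for i in range(6):
    p,yaw=turn(p,yaw,.06,.6);x=read(i)
print(list(p),yaw)
```

```text
open 22.18 tcp [0.554 0.039 0.055] yaw 1.060 Fx 0.07 Fy -0.48 Fz 0.27 Tz 0.0072 op 0.751 gf 0
rot 23.44 tcp [0.557 0.041 0.055] yaw 1.870 Fx 0.13 Fy 0.07 Fz 0.18 Tz -0.0142 op 0.750 gf 0
grip 23.99 tcp [0.556 0.04  0.055] yaw 1.870 Fx -4.96 Fy 0.05 Fz 6.82 Tz -0.0093 op 0.446 gf 60
shift 24.44 tcp [0.556 0.04  0.055] yaw 1.870 Fx -3.65 Fy -0.46 Fz 6.21 Tz 0.0035 op 0.447 gf 60
k 1313.0943903274508
bal 25.07 tcp [0.555 0.04  0.055] yaw 1.870 Fx 4.80 Fy -0.11 Fz -0.82 Tz 0.0041 op 0.443 gf 60
0 25.52 tcp [0.556 0.04  0.055] yaw 1.809 Fx 5.19 Fy -0.24 Fz -1.08 Tz -0.1111 op 0.443 gf 61
1 25.97 tcp [0.557 0.041 0.055] yaw 1.749 Fx 5.45 Fy -0.10 Fz -1.10 Tz -0.1122 op 0.446 gf 61
2 26.42 tcp [0.558 0.041 0.055] yaw 1.689 Fx 5.41 Fy -0.24 Fz -1.37 Tz -0.1075 op 0.446 gf 61
3 26.87 tcp [0.559 0.041 0.055] yaw 1.629 Fx 5.46 Fy -0.43 Fz -1.16 Tz -0.1173 op 0.444 gf 61
4 27.32 tcp [0.559 0.041 0.055] yaw 1.569 Fx 5.68 Fy -0.17 Fz -1.51 Tz -0.1023 op 0.447 gf 61
5 27.77 tcp [0.56  0.041 0.055] yaw 1.509 Fx 6.22 Fy -0.23 Fz -1.71 Tz -0.0972 op 0.446 gf 61
[np.float64(0.5576578960653613), np.float64(0.04072519167051571), np.float64(0.055)] 1.5099999999999998
```

Run:
```python
from k import *
p=np.array([0.5576579,0.0407252,0.055])+.0017*D;yaw=1.51
T=[]
for i in range(18):
    p,yaw=turn(p,yaw,.06,.6);x=read(i);T.append(x[2])
    if i>2 and T[-1]>np.median(T[:3])+.06: break
    p=p+D*np.clip(x[0]/4000,-.0003,.0003)
print(list(p),yaw)
```

```text
0 28.45 tcp [0.561 0.042 0.055] yaw 1.450 Fx 4.50 Fy -1.12 Fz 3.36 Tz 0.1959 op 0.447 gf 61
1 28.94 tcp [0.562 0.042 0.055] yaw 1.390 Fx 4.50 Fy -1.27 Fz 5.34 Tz -0.0990 op 0.444 gf 62
2 29.43 tcp [0.562 0.042 0.055] yaw 1.330 Fx 4.16 Fy -1.42 Fz 6.19 Tz -0.0252 op 0.449 gf 62
3 29.93 tcp [0.563 0.042 0.055] yaw 1.270 Fx 3.72 Fy -1.21 Fz 6.63 Tz -0.0322 op 0.447 gf 62
4 30.42 tcp [0.564 0.042 0.055] yaw 1.210 Fx 2.82 Fy -1.40 Fz 7.23 Tz -0.0454 op 0.448 gf 62
5 30.91 tcp [0.565 0.043 0.055] yaw 1.150 Fx 2.43 Fy -1.10 Fz 7.95 Tz -0.0391 op 0.445 gf 62
6 31.4 tcp [0.565 0.043 0.055] yaw 1.090 Fx 2.04 Fy -1.58 Fz 8.60 Tz -0.0503 op 0.453 gf 62
7 31.89 tcp [0.566 0.043 0.055] yaw 1.029 Fx 1.13 Fy -1.49 Fz 8.99 Tz -0.0727 op 0.448 gf 62
8 32.38 tcp [0.567 0.043 0.055] yaw 0.969 Fx 0.42 Fy -1.67 Fz 9.64 Tz -0.0526 op 0.446 gf 62
9 32.85 tcp [0.568 0.043 0.055] yaw 0.909 Fx 0.04 Fy -1.88 Fz 9.53 Tz -0.1213 op 0.449 gf 62
10 33.3 tcp [0.568 0.044 0.055] yaw 0.849 Fx 0.69 Fy -1.73 Fz 9.72 Tz -0.1699 op 0.447 gf 62
11 33.77 tcp [0.569 0.044 0.055] yaw 0.789 Fx 0.29 Fy -1.85 Fz 9.95 Tz -0.1052 op 0.446 gf 62
12 34.23 tcp [0.57  0.044 0.055] yaw 0.729 Fx 0.34 Fy -1.62 Fz 10.40 Tz -0.1590 op 0.446 gf 62
13 34.69 tcp [0.571 0.044 0.055] yaw 0.669 Fx -0.26 Fy -1.80 Fz 10.10 Tz -0.1481 op 0.449 gf 62
14 35.14 tcp [0.571 0.044 0.055] yaw 0.608 Fx -0.12 Fy -1.97 Fz 10.24 Tz -0.1828 op 0.446 gf 62
15 35.59 tcp [0.572 0.044 0.055] yaw 0.548 Fx 0.43 Fy -1.84 Fz 9.80 Tz -0.1719 op 0.448 gf 62
16 36.06 tcp [0.573 0.045 0.055] yaw 0.489 Fx 0.09 Fy -2.38 Fz 9.71 Tz -0.1179 op 0.440 gf 62
17 36.51 tcp [0.573 0.045 0.055] yaw 0.429 Fx -0.14 Fy -1.91 Fz 10.08 Tz -0.1063 op 0.453 gf 62
[np.float64(0.5743567136835519), np.float64(0.04592736451010716), np.float64(0.055)] 0.42999999999999916
```

Run:
```python
from k import *
import cv2
o=[]
for n in("scene","top"):
    f=robot.grab_frame(n);np.savez(n+"3.npz",**f)
    c=f["image"][160:205,222:297] if n=="scene" else f["image"][145:205,245:320]
    o.append(cv2.resize(c,None,fx=7,fy=7,interpolation=cv2.INTER_CUBIC)[:,:,::-1][:300])
cv2.imwrite("pics/p3.png",np.vstack(o))
```

```text
(no output)
```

View pics/p3.png

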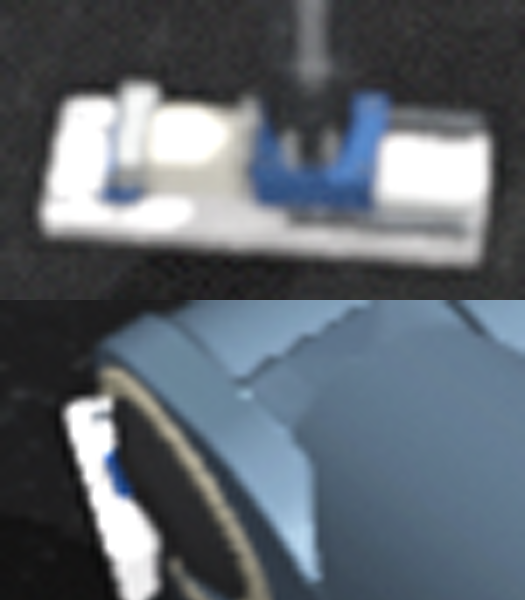

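The scene crop shows the block held between the jaw (about (245,150)) and the stop (about (150,140)), with no visible gap, so contact is at or just past. I'll use slow, tiny steps so the torque reads as drag plus jaw load.

Run:
```python
from k import *
p=np.array([0.5743567,0.0459274,0.055]);yaw=.43
for i in range(5):
    p,yaw=turn(p,yaw,.015,.05);x=read(i,5)
    if x[2]>.4: break
print(list(p),yaw)
```

```text
0 37.02 tcp [0.574 0.045 0.055] yaw 0.415 Fx -0.17 Fy -2.26 Fz 10.42 Tz 0.2603 op 0.448 gf 62
1 37.44 tcp [0.574 0.045 0.055] yaw 0.400 Fx 0.03 Fy -2.55 Fz 10.38 Tz 0.2955 op 0.446 gf 62
2 37.86 tcp [0.574 0.045 0.055] yaw 0.386 Fx -0.18 Fy -2.77 Fz 9.76 Tz 0.3212 op 0.448 gf 62
3 38.27 tcp [0.574 0.045 0.055] yaw 0.370 Fx 0.18 Fy -2.49 Fz 10.22 Tz 0.3412 op 0.447 gf 62
4 38.69 tcp [0.574 0.045 0.055] yaw 0.356 Fx -0.20 Fy -2.54 Fz 10.11 Tz 0.3359 op 0.445 gf 62
[np.float64(0.5752159691845905), np.float64(0.04619508725859303), np.float64(0.055)] 0.3549999999999999
```

Run:
```python
from k import *
p=np.array([0.575216,0.0461951,0.055]);yaw=.355
for i,d in enumerate([-.015]*5+[.015]*6):
    p,yaw=turn(p,yaw,d,-.05 if 0 else .05);x=read((i,d),4)
    if x[2]>.42: break
print(list(p),yaw)
```

```text
(0, -0.015) 39.08 tcp [0.574 0.045 0.055] yaw 0.369 Fx 0.10 Fy -2.51 Fz 10.42 Tz 0.0412 op 0.447 gf 62
(1, -0.015) 39.46 tcp [0.574 0.045 0.055] yaw 0.384 Fx -0.12 Fy -2.32 Fz 10.12 Tz 0.0052 op 0.446 gf 62
(2, -0.015) 39.84 tcp [0.574 0.045 0.055] yaw 0.399 Fx -0.04 Fy -2.39 Fz 10.37 Tz -0.0262 op 0.449 gf 62
(3, -0.015) 40.23 tcp [0.574 0.045 0.055] yaw 0.414 Fx 0.13 Fy -2.17 Fz 10.50 Tz -0.0203 op 0.447 gf 62
(4, -0.015) 40.61 tcp [0.573 0.045 0.055] yaw 0.429 Fx 0.11 Fy -2.52 Fz 10.05 Tz -0.0459 op 0.448 gf 62
(5, 0.015) 40.99 tcp [0.574 0.045 0.055] yaw 0.415 Fx -0.41 Fy -2.09 Fz 10.27 Tz 0.2674 op 0.451 gf 62
(6, 0.015) 41.38 tcp [0.574 0.045 0.055] yaw 0.400 Fx 0.04 Fy -2.54 Fz 9.96 Tz 0.3071 op 0.446 gf 62
(7, 0.015) 41.76 tcp [0.574 0.045 0.055] yaw 0.385 Fx -0.63 Fy -2.89 Fz 10.14 Tz 0.3155 op 0.448 gf 62
(8, 0.015) 42.14 tcp [0.574 0.045 0.055] yaw 0.371 Fx -0.20 Fy -2.91 Fz 10.04 Tz 0.3360 op 0.448 gf 62
(9, 0.015) 42.52 tcp [0.574 0.045 0.055] yaw 0.356 Fx -0.30 Fy -2.10 Fz 10.62 Tz 0.3558 op 0.450 gf 62
(10, 0.015) 42.91 tcp [0.574 0.045 0.055] yaw 0.341 Fx -0.11 Fy -2.34 Fz 9.79 Tz 0.3599 op 0.451 gf 62
[np.float64(0.575387853836918), np.float64(0.04624863745171861), np.float64(0.055)] 0.33999999999999997
```

Forward and backward readings at the same angle average to about 0.012·F, which puts the jaw force near 17 N now. Three back steps should bring it to about 12.5 N with almost no residual torque. Then I release.

Run:
```python
from k import *
import cv2
p=np.array([0.5753879,0.0462486,0.055]);yaw=.34
for i in range(5):
    p,yaw=turn(p,yaw,-.015,.05);x=read(i,4)
    if x[2]<.015: break
robot.grip(.75);y=read("open")
q=y[3]["tcp_pos"];robot.move_straight([q[0],q[1],.20],vel=.2);read("up")
robot.goto([.45,.2,.30],[pi,0,.355]);read("side")
o=[]
for n in("scene","top"):
    f=robot.grab_frame(n);np.savez(n+"4.npz",**f)
    c=f["image"][160:205,222:297] if n=="scene" else f["image"][145:205,245:320]
    o.append(cv2.resize(c,None,fx=7,fy=7,interpolation=cv2.INTER_CUBIC)[:,:,::-1][:300])
cv2.imwrite("pics/p4.png",np.vstack(o))
```

```text
0 43.29 tcp [0.574 0.045 0.055] yaw 0.354 Fx -0.19 Fy -2.48 Fz 9.90 Tz 0.0424 op 0.449 gf 62
1 43.67 tcp [0.574 0.045 0.055] yaw 0.369 Fx -0.19 Fy -2.33 Fz 9.96 Tz -0.0099 op 0.448 gf 62
open 44.24 tcp [0.575 0.046 0.055] yaw 0.370 Fx 0.40 Fy 0.11 Fz 0.31 Tz -0.0165 op 0.751 gf 0
up 45.32 tcp [0.574 0.046 0.199] yaw 0.370 Fx -0.33 Fy -0.58 Fz -0.01 Tz -0.0212 op 0.750 gf 0
side 46.41 tcp [0.451 0.198 0.299] yaw 0.352 Fx -0.08 Fy -0.10 Fz -0.15 Tz 0.0081 op 0.748 gf 0
```

View pics/p4.png

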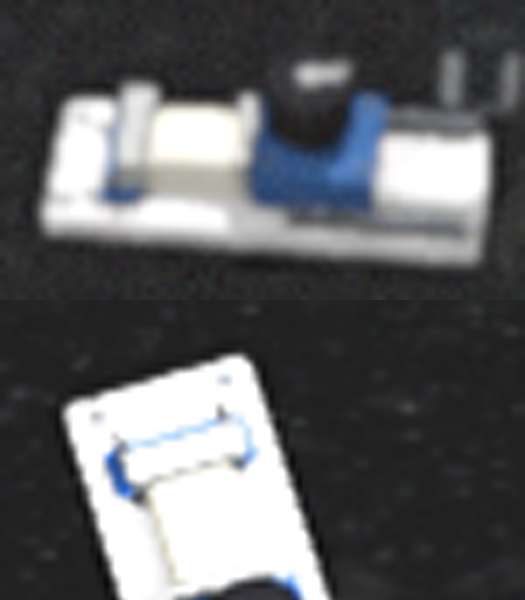

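The block is flat and straight, held between the jaw and the back stop with no gap (top crop (195,520)), and the hand is clear.

```bash
python3 -c "
from plant import robot
robot.sleep(.3);print(robot.close_job())"
```

```text
the job is handed in; nothing more can be done
None
```

The block is clamped flat against the back stop, long side along the slide, at about 12–15 N estimated from wrist torque (not measured directly); the knob is released, and the job was handed in at about 47 s with no verdict returned.

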